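Find the rocking cover on the desk caddy and press it home

TASK

One of the four square covers on the desk caddy is not seated and rocks when it is pressed. Press the covers near an edge with a fingertip, one after another, until you find the one that tips, then press that one in the middle until it is fully home, lies level and no longer rocks. Only press: do not lift any cover out of its well, and leave the jar, tin, eraser and bookend where they are.

Things in the scene. Friction and masses are not known exactly. Their poses are not given: they have to be found in the camera images.
- caddy: grey plastic desk caddy on a round black turntable foot (210 mm across, 12 mm high) that is locked: it does not move. Square, 176 x 176 mm, flat top 62 mm above the table; origin at the centre of its underside, x and y along its sides. Four square wells, their centres 42 mm from the caddy's centre in both x and y, hold the covers. A finger knob, 22 mm across, stands on the centre of the top, to 94 mm above the table.
- cover_a_top (a point): centre of the top face of one of four identical covers: a white plastic square 60 x 60 mm, 19 mm thick, 50 g, with a raised border 7 mm wide round a middle 2 mm lower (this point is at border height). It lies in a well with 3 mm play all round; x, y along its sides, z up out of its top. Names do not tell which is loose.
- cover_b_top (a point): the same point of the second cover. Firm covers: three of the four do not give wherever they are pressed. One of these stands low, its border 67 mm above the table; two stand raised, border at 72 mm, on thicker liners, which is as it should be.
- cover_c_top (a point): the same point of the third cover. The loose cover also stands level at 72 mm, on a central boss 12 mm square, so height does not tell it apart. Pressed on the border at the middle of a side (25 mm from its centre) with 1 to 5 N, it tips down on that side by about 0.2 rad until it meets the ledge; let go, it rights itself.
- cover_d_top (a point): the same point of the fourth cover. Seating: pressed in the middle with 13 N or more (aim at about 18 N) the boss under the loose cover sinks 5 mm and stays down; its border is then 67 mm above the table and the cover is firm.
- jar: closed green glass jar, 68 mm across, 95 mm tall, standing beside the caddy; origin at the centre of its underside
- tin: closed flat steel compass tin, 167 x 60 x 19 mm, long along its x; origin at the centre of its underside
- eraser: white eraser block, 55 x 22 x 13 mm, long along its x; origin at the centre of its underside
- bookend: aluminium bookend bent to an L: a foot 110 x 100 mm on the table and, at its +x end, an upright 140 mm tall; origin at the centre of the foot's underside
There are look-alikes about, which are no part of the job. What is shaped like the part that bears cover_d_top but brown or green is not meant.

How it is judged:
By the outcome, as a careful person would: the job done as asked, in the order asked, and still so for the second after the job is handed in, with the robot touching nothing.
It also fails if it takes over 48 s, if anything falls off the work surface, if the arm or the gripper's body presses on something with over 40 N, if the wrist force passes 120 N, or if a joint passes its speed limit or range.

ROBOT

A 6-joint arm with a two-finger parallel gripper is mounted at the origin on the work surface. World frame = base frame: x ahead of the robot, y to its left, z up, the work surface at z = 0. Lengths are in m, angles in rad, forces in N, time in s.
With the tool pointing down it reaches from about 0.3 to 0.875 m from the base axis. Payload 6.4 kg.
Tool frame: the origin (TCP) lies midway between the tips of the shut fingers; the grasp point (between the pads) lies 19 mm behind it; z points along the fingers, y is the line along which they close (so a half turn about z gives the same grasp; the last joint's range is limited). The gripper opens to 85 mm and grips with 20 to 120 N. Pads are 22 mm wide; open, the fingers measure 114 mm over their backs; the gripper's body (76 mm by 85 mm) begins 54 mm behind the grasp point. The pads swing forward as they close: fully open they stand 13 mm farther back than shut.
Start: joints at [-1.317, 0.181, 1.607, -0, 1.354, -0.206], TCP at [0.255, -0.515, 0.231] pointing down, gripper open.
Joint ranges: [-2.99, 2.99], [-0.89, 2.07], [0.3, 2.58], [-1.14, 4.28], [0, 2.63], [-3.12, 3.12]. Speed limits (rad/s): [2.57, 2.57, 3.01, 3.14, 3.14, 3.14].

INTERFACE

Orientations are given as a unit quaternion [x, y, z, w].
In Python, from plant import robot gives the robot as it stands. Calls block until the motion is done:
- robot.movep(position, orientation): joint-space move of the TCP to a pose.
- robot.movel(position, frame=None, max_speed=0.15, stop_force=None): straight line of the TCP; frame=None keeps the orientation; max_speed is the mean speed in m/s. With stop_force (N) it stops when the force on the tool has changed by that much, and returns True; else False.
- robot.move_j(angles): joint-space move.
- robot.grip(opening, force=None): finger opening in m; force is the grip in N (None keeps the last); returns when the fingers have stopped.
- robot.sleep(seconds).
- robot.solve_ik(position, orientation): joint angles nearest the present ones, or None.
- robot.read_state(): the state.
- robot.get_image(name): name is "side" or "top"; returns a dict with "color" (400x640x3 uint8, red, green, blue), "mtx" (3x3 intrinsics, pixels), "k1" (the pictures are not rectified: a ray, as slopes to the right and down, at radius r is drawn at 1 + k1 r^2 times it, then the intrinsics apply), "rvec" (rotation vector, rad) and "tvec" (3), from world to camera coordinates, as OpenCV has them. Camera axes: x right, y down, z forward; pixel columns grow to the right and rows downward; lengths in m; the calibration is good to about 2 mm. A picture is of the moment at which its call begins. There is no depth.
A pose or a line that the arm cannot do raises robot.MotionError and nothing moves.
- robot.finish_job(): hands the job in; it is judged then, once.
The state is a dict: "time": time; "qpos": joint angles; "joint_vel": joint speeds; "joint_efforts": joint torques, N m; "tcp_pos": TCP position; "tool_rot": TCP orientation; "contact_force": force on the tool from outside, world axes, zero at the start; "moment": the same for the moment, N m; "grip_width": finger opening in m; "grip_force": force on a finger pad.
Only numpy, scipy, OpenCV 4.12 (cv2) and the standard library are available. Lean on these libraries where they do the work, as an engineer would, in place of code of your own. Each camera call takes 0.05 s, during which the arm holds its last target. There are 200 camera calls.

## Working session

There is one attempt and no reset: what is moved stays moved. The work goes in short steps, each a Python script; the robot and the scene stay as the last script left them, time stands still between calls to the robot, and variables do not carry over. Pictures are saved under pics/ and viewed, at most 10 in all, crops included, and the job is handed in when it is done.

```bash
ls; mkdir -p pics; python3 - <<'E'
from plant import robot
import cv2
for n in ("top","side"):
    d=robot.get_image(n); cv2.imwrite(f"pics/{n}0.png",d["color"][:,:,::-1]); print(n,d["mtx"].tolist(),d["k1"],d["rvec"],d["tvec"])
s=robot.read_state();print(s["time"],s["tool_rot"],s["grip_width"])
E
```

```text
pics
top [[385.6785506812214, 0.0, 317.27884493440223], [0.0, 385.6785506812214, 202.23587700467075], [0.0, 0.0, 1.0]] -0.0661610873181036 [ 2.14560419 -2.11996496  0.17338935] [0.02478921 0.55659111 0.82090427]
side [[405.810437501198, 0.0, 319.1450475213536], [0.0, 405.810437501198, 205.33950055675516], [0.0, 0.0, 1.0]] -0.08659591405514169 [ 0.56560326 -2.6894751   1.12489272] [0.51654398 0.16520128 1.03948042]
0.1 [ 9.73691627e-01  2.27868497e-01 -1.59779551e-05 -7.50345552e-04] 0.08536223986157786
```

View pics/top0.png

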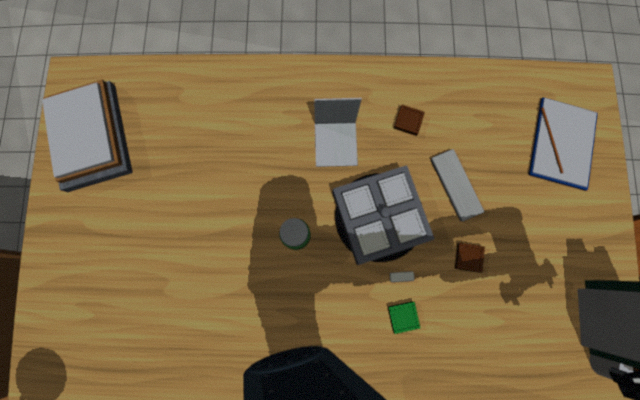

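View pics/side0.png

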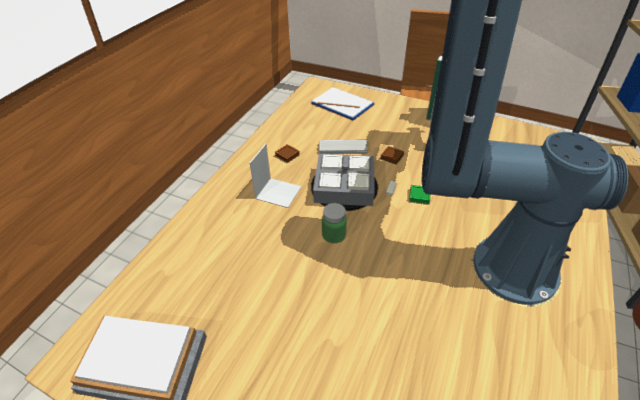

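The top view shows the caddy near (382,213), with covers at about (359,201), (395,187), (372,236, in shadow) and (408,223). The jar is at (294,233), the bookend at (336,135), the tin at (457,185) and the eraser at (402,277). The side view shows the same layout around (345,180).

```bash
cat > h.py <<'E'
import cv2, numpy as np
def cast(d,px,z):
    K=d["mtx"]; k=np.array([d["k1"],0,0,0,0.])
    u=cv2.undistortPoints(np.float64(px).reshape(-1,1,2),np.array(K),k)[:,0]
    R=cv2.Rodrigues(np.array(d["rvec"]))[0]; c=-R.T@np.array(d["tvec"])
    r=np.c_[u,np.ones(len(u))]@R
    return (c+r*((z-c[2])/r[:,2])[:,None])
E
python3 - <<'E'
from plant import robot
import cv2,numpy as np
from h import cast
out=[]
for n,(x0,y0,x1,y1) in dict(top=(330,160,435,266),side=(310,148,380,195)).items():
    d=robot.get_image(n); im=d["color"]; c=im[y0:y1,x0:x1]
    hsv=cv2.cvtColor(c,cv2.COLOR_RGB2HSV)
    m=((hsv[...,2]>115)&(hsv[...,1]<70)).astype(np.uint8)
    k,lab,st,ce=cv2.connectedComponentsWithStats(m,connectivity=4)
    for i in range(1,k):
        if st[i,4]>100:
            cn=max(cv2.findContours((lab==i).astype(np.uint8),0,2)[0],key=cv2.contourArea)
            r=cv2.minAreaRect(cn); p=np.array(r[0])+[x0,y0]
            print(n,st[i],p.round(1),np.round(r[1],1),round(r[2],1),*[cast(d,[p],z)[0][:2].round(4) for z in (.067,.072)])
    big=cv2.resize(np.hstack([c]),None,fx=5,fy=5,interpolation=cv2.INTER_NEAREST)
    cv2.imwrite(f"pics/{n}crop.png",big[:,:,::-1])
E
```

```text
top [  0   0  28   7 168] [343.5 163. ] [ 6. 27.] 90.0 [ 0.6424 -0.0261] [ 0.641  -0.0258]
top [ 49  13  34  33 713] [395.4 189.2] [26.6 27.2] 71.6 [ 0.5841 -0.1411] [ 0.583  -0.1401]
top [ 13  26  33  32 711] [359.1 201.3] [26.6 26.6] 71.6 [ 0.556  -0.0605] [ 0.5551 -0.0599]
top [ 62  49  34  26 623] [408.7 224.9] [26.9 27.2] 71.6 [ 0.5049 -0.1684] [ 0.5044 -0.1673]
top [ 26  61  28  15 243] [369.1 227.9] [10.7 27.3] 80.5 [ 0.4976 -0.082 ] [ 0.4971 -0.0814]
side [  9   0  49   4 152] [343.  149.5] [ 3. 48.] 90.0 [ 0.5758 -0.2132] [ 0.5735 -0.2069]
side [   4    5   57   39 1802] [341.9 172.7] [54.5 37.5] 2.9 [ 0.5362 -0.1039] [ 0.5341 -0.0983]
```

View pics/topcrop.png

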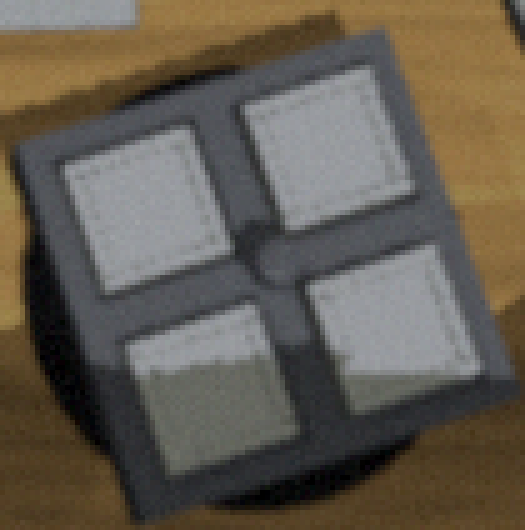

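The crop shows all four covers clearly, turned about 19°. The lower-left one is partly in shadow, so I'll place it by symmetry from the other three.

```bash
cat >> h.py <<'E'
from scipy.spatial.transform import Rotation as Rn
P=np.array([[.5836,-.1406],[.5555,-.0602],[.5046,-.168],[.4766,-.0876]])
a=np.deg2rad(19); u=np.array([np.cos(a),np.sin(a)])
out=[u,u,-u,-u]
q=Rn.from_matrix(np.array([[u[0],u[1],0],[u[1],-u[0],0],[0,0,-1.]])).as_quat()
def press(robot,xy,forces,zhi=.080,zlo=.0635,speed=.015):
    r=[]
    robot.movel([*xy,zhi])
    for f in forces:
        hit=robot.movel([*xy,zlo],max_speed=speed,stop_force=f)
        s=robot.read_state(); r.append((f,hit,round(float(s["tcp_pos"][2])*1000,2),np.round(s["contact_force"],2).tolist()))
    return r,s["time"]
E
python3 - <<'E'
from plant import robot
from h import *
robot.grip(0)
xy=P[2]+.025*out[2]
robot.movep([*xy,.12],q)
s=robot.read_state();print(s["time"],s["tcp_pos"],s["contact_force"],s["grip_width"])
print(press(robot,xy,(.7,2.)))
robot.movel([*xy,.1])
E
```

```text
2.525 [ 0.48117709 -0.17720029  0.12043828] [-0.5482124  -0.34646575  0.36870753] 3.36562159257432e-05
([(0.7, True, 67.95, [-0.14, -0.84, 3.54]), (2.0, True, 67.78, [-1.47, 0.04, 6.18])], 3.925)
```

```bash
python3 - <<'E'
from plant import robot
from h import *
for i in (3,1,0):
    xy=P[i]+.025*out[i]
    robot.movel([*xy,.1])
    print(i,press(robot,xy,(1.,2.)))
    if i!=3: robot.movel([*xy,.1])
    else:
        robot.movel([*xy,.12]); robot.movel([*(P[1]+.025*out[1]),.12])
robot.movel([*xy,.1])
E
```

```text
3 ([(1.0, True, 72.02, [-0.7, 1.1, 3.83]), (2.0, True, 72.01, [-0.33, 0.65, 5.71])], 6.1417)
1 ([(1.0, True, 67.02, [-1.36, 0.09, 5.13]), (2.0, True, 67.12, [-2.42, 0.29, 7.14])], 9.25)
0 ([(1.0, True, 72.02, [-0.5, 0.37, 4.32]), (2.0, True, 72.04, [-1.04, -0.74, 4.88])], 11.475)
```

Covers 0 and 3 are firm at 72 mm. Covers 1 and 2 both read about 67 mm, so one is low and firm and the other tipped. A light touch in the middle of cover 2 tells them apart: 70 mm if loose, 65 mm if low.

```bash
python3 - <<'E'
from plant import robot
from h import *
xy=P[2]
robot.movel([*(P[0]),.12]); robot.movel([*xy,.1])
print(press(robot,xy,(1.,),zlo=.063))
robot.movel([*xy,.085])
d=robot.get_image("top")
E
```

```text
([(1.0, True, 69.74, [0.38, -0.57, 2.56])], 14.1583)
```

Cover 2's middle is at 69.7 mm while its edge went down to 67.8 mm, so it is the loose one. Next I'll seat it.

```bash
python3 - <<'E'
from plant import robot
from h import *
xy=P[2]
for _ in range(2):
    print(press(robot,xy,(18.,),zhi=.075,zlo=.060))
robot.movel([*xy,.1])
for e in (-1,1):
    p=xy+e*.025*u if e<0 else xy+.025*np.array([u[1],-u[0]])
    robot.movel([*p,.085]); print(press(robot,p,(1.,2.)))
    robot.movel([*p,.085])
E
```

```text
([(18.0, True, 65.1, [-1.21, -0.41, 5.5])], 15.45)
([(18.0, True, 65.07, [-1.4, 1.49, 6.8])], 16.4)
([(1.0, True, 67.04, [-0.49, -1.1, 4.48]), (2.0, True, 66.98, [-2.54, 1.63, 8.23])], 18.4)
([(1.0, True, 67.06, [-1.32, 0.1, 5.57]), (2.0, True, 67.11, [-2.0, 0.47, 7.69])], 20.3333)
```

The cover is now home: middle at 65.1 mm, and two edges firm at 67.0 mm. I'll retreat and take a last look.

```bash
python3 - <<'E'
from plant import robot
import cv2
from h import *
p=robot.read_state()["tcp_pos"]
robot.movel([p[0],p[1],.15]); robot.movep([.255,-.45,.23],q); robot.sleep(.3)
d=robot.get_image("top"); cv2.imwrite("pics/end.png",d["color"][:,:,::-1]); print(robot.read_state()["time"])
E
```

```text
22.9417
```

View pics/end.png

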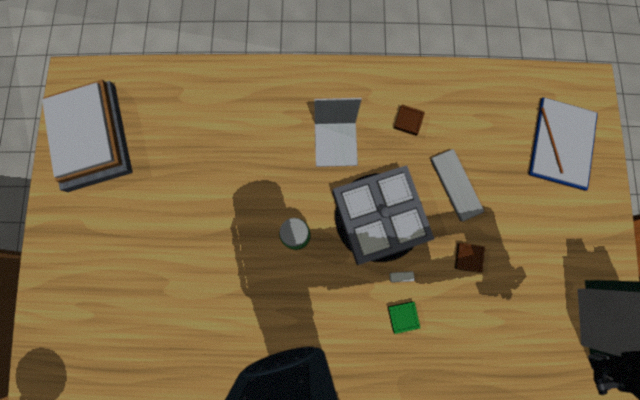

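All four covers are in their wells. The jar (294,233), tin (457,185), eraser (402,277) and bookend (336,135) have not moved.

```bash
python3 -c "
from plant import robot
print(robot.finish_job())"
```

```text
the job is handed in; nothing more can be done
None
```

I found the loose cover (the one nearest the robot on its right, world position about x 0.505, y -0.168), pressed it home so its border is at 67 mm and firm at the two edges I re-tested, and handed the job in at about 23 s with nothing else moved.

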